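# Unpile the sample pots and lay out the bench

## Robot

A 6-joint arm with a two-finger parallel gripper is mounted at the origin on the work surface. World frame = base frame: x ahead of the robot, y to its left, z up, the work surface at z = 0. Lengths are in m, angles in degrees, forces in N, time in s.
With the tool pointing down it reaches from about 0.4 to 0.825 m from the base axis. Payload 7 kg.
Tool frame: the origin (TCP) lies at the centre of the arm's flange, where the gripper is bolted on; the fingertips stand 178 mm ahead of it and the grasp point (between the pads) lies 159 mm ahead of it (tip_reach is the distance from the TCP to the fingertips, in m); z points along the fingers, y is the line along which they close (so a half turn about z gives the same grasp; the last joint's range is limited). The gripper opens to 88 mm and grips with 3 to 60 N. Pads are 19 mm wide; open, the fingers measure 130 mm over their backs; the gripper's body (78 mm by 193 mm) begins 47 mm behind the grasp point.
Start: joints at [85.491, 20.546, 0.682, 0, -70.136, -16.507], TCP at [0.242, 0.63, 0.405] pointing down, gripper open.
Joint ranges: [-176.03, 176.03], [-82.01, 121.73], [-58.28, 71.71], [-173.87, 95.51], [-174.79, -0.11], [-173.66, 173.66]. Speed limits (degrees/s): [136.94, 136.94, 172.46, 180, 180, 180].

## Interface

Orientations are given as [roll, pitch, yaw] about the fixed x, y, z axes, in that order (R = Rz(yaw) Ry(pitch) Rx(roll)).
In Python, from plant import * gives the robot as it stands.
- The arm moves only by the shell command python3 -m handwheel 'ROWS'. ROWS is JSON, a list of rows, each a list of 7 numbers: the opening, from -1 (shut) to 1 (fully open), then the shift along the tool's x, y, z as a fraction of full scale, then the turn, a rotation vector about the tool's x, y, z as a fraction of full scale. A call has 1 to 5 rows; each row shifts and turns the commanded pose from where the row before left it, along the tool's axes as they then stand; what a row does not reach is not made up. Full scale, the value 1, is 0.025 m for a shift and 6 degrees for a turn. A row lasts 1/8 s, in which the tool goes at most 62.5 mm and 10.7 degrees, less where a joint would pass 70% of its speed; a pose out of reach is approached as far as the arm can. A call with a number of a shift or a turn outside -1 to 1 is refused whole. A call with a gripper value outside its range is refused whole. The fingers move at their own pace and stop on an object; the grip force is fixed at half the most. Time passes only in rows, so rows that do not move let the fingers close. It gives the time, the measured TCP pose, the force, the opening and the grip force at its end, in the units of the state.
- get_obs(): the state, without advancing time (a new reading comes with each control period).
- snapshot(name): name is "scene" or "top" or "wrist"; returns a dict with "color" (420x560x3 uint8, red, green, blue), "fx", "fy", "cx", "cy" (pixels), "R" (3x3) and "t" (3): a world point X has camera coordinates R X + t; the wrist camera has in their place "tool_from_camera" (4x4, takes a point from camera to tool coordinates, whose origin is the TCP and whose axes are the flange's). Camera axes: x right, y down, z forward; pixel columns grow to the right and rows downward; lengths in m; the calibration is good to about 2 mm. A picture is of the moment at which its call begins: read the wrist's pose just before it. There is no depth.
- close_job(): hands the job in; it is judged then, once.
The state is a dict: "clock": time; "joint_pos": joint angles; "qvel": joint speeds; "tau": joint torques, N m; "tool_pos": TCP position; "orientation": TCP orientation; "force": force on the tool from outside, world axes, zero at the start; "moment": the same for the moment, N m; "opening": finger opening in m; "gripper_force": force on a finger pad.
Only numpy, scipy, OpenCV 4.12 (cv2) and the standard library are available. Lean on these libraries where they do the work, as an engineer would, in place of code of your own. Each camera call takes 0.05 s, during which the arm holds its last target. There are 200 camera calls.

## Task

Take the pile of sample pots on the lab bench apart and set every pot out, upright, in the middle of its own place: the green-capped pot on the pan of the balance, the red-capped pot on the plate of the magnetic stirrer, the blue-capped pot in the steel tray, and the yellow-capped pot (like the blue one, it is either at the bottom of the pile or standing alone) on the cork mat. Do not tip any pot over, leave the eyepiece and the glass beaker where they stand, and let go of everything at the end.

Things in the scene. Friction and masses are not known exactly. Their poses are not given: they have to be found in the camera images.
- pot_blue_mid (a point): Large round sample pot: white body, flat ribbed blue screw cap seen from above as a blue disc, or a blue ring around the smaller pot standing on it; diameter 62 mm, height 32 mm overall, straight sides, loose, under 0.15 kg. The point is its centre, 16 mm above its underside; z is up along its axis, yaw means nothing. Stands on the bench, alone or at the bottom of the pile (the other large pot takes the other role).
- pot_yellow_mid (a point): Large round sample pot: white body, flat ribbed yellow screw cap seen from above as a yellow disc, or a yellow ring around the smaller pot standing on it; diameter 62 mm, height 32 mm overall, straight sides, loose, under 0.15 kg. The point is its centre, 16 mm above its underside; z is up along its axis, yaw means nothing. Stands on the bench, alone or at the bottom of the pile (the other large pot takes the other role).
- pot_red_mid (a point): Middle-sized round sample pot: white body, flat ribbed red screw cap seen from above as a red disc, or a red ring around the smaller pot standing on it; diameter 48 mm, height 32 mm overall, straight sides, loose, under 0.15 kg. The point is its centre, 16 mm above its underside; z is up along its axis, yaw means nothing. Second in the pile, on one of the large pots.
- pot_green_mid (a point): Small round sample pot: white body, flat ribbed green screw cap seen from above as a green disc, or a green ring around the smaller pot standing on it; diameter 34 mm, height 32 mm overall, straight sides, loose, under 0.15 kg. The point is its centre, 16 mm above its underside; z is up along its axis, yaw means nothing. Top of the pile, on the red-capped pot.
- tray_floor (a point): Square stainless steel tray, fixed, 130 x 130 mm outside, with 3 mm walls that rise 10 mm above the bench. The point is the middle of its inner floor, 3 mm above the bench; x and y run along its sides, z up.
- cork_top (a point): Round brown cork mat, fixed, 110 mm across and 12 mm thick. The point is the middle of its top face; z is up.
- stirrer_plate (a point): Magnetic stirrer, fixed: white housing 130 x 112 mm with a black strip and a black knob on its front edge; on it a round white plate 100 mm across with a grey ring drawn on it, top face 42 mm above the bench. The point is the middle of the plate's top face; z up, -x towards the knob.
- balance_pan (a point): Pocket balance, fixed: flat grey housing 125 x 94 mm, 16 mm high, with a small display on its front edge and a round steel pan 84 mm across, top face 24 mm above the bench. The pan does not sink. The point is the middle of the pan's top face; z up, -x towards the display.
- eyepiece_mid (a point): Bystander: loose silver-coloured metal microscope eyepiece standing on the bench, 38 mm across at its widest, 50 mm tall. The point is on its axis 25 mm above the bench.
- beaker_mid (a point): Bystander: small empty loose glass beaker standing on the bench, 48 mm across, 55 mm tall. The point is on its axis 27.5 mm above the bench.
There are look-alikes about, which are no part of the job. There is more than one size of the part that bears pot_red_mid; the job needs the smallest. Of the things that look like the part that bears pot_yellow_mid, the smaller one is meant.

How it is judged:
By the outcome, as a careful person would: the job done as asked, in the order asked, and still so for the second after the job is handed in, with the robot touching nothing.
It also fails if it takes over 120 s, if anything falls off the work surface, if the arm or the gripper's body presses on something with over 40 N, if the wrist force passes 120 N, or if a joint passes its speed limit or range.

## Working session

There is one attempt and no reset: what is moved stays moved. The work goes in short steps, Python scripts to look and compute and a shell command to move; the robot and the scene stay as the last step left them, time stands still between calls to the robot, and variables do not carry over. Pictures are saved under pics/ and viewed, at most 14 in all, crops included, and the job is handed in when it is done.

```bash
ls; mkdir -p pics; python3 - <<'E'
from plant import *
import cv2
o=get_obs();print(o)
for n in("top","scene"):
    s=snapshot(n);cv2.imwrite(f"pics/{n}0.png",s["color"][:,:,::-1]);print(n,s["fx"],s["fy"],s["cx"],s["cy"],s["R"],s["t"])
E
```

```text
pics
{'clock': 0.0, 'joint_pos': array([ 8.54914882e+01,  2.05922686e+01,  6.33296937e-01, -2.13133165e-02,
       -7.01349792e+01, -1.65084957e+01]), 'qvel': array([-0.05721404, -0.09841846,  0.01087895, -0.01072471, -0.08581518,
       -0.0064063 ]), 'tau': array([-2.32460166e-03, -5.82707226e+01,  2.93048573e+01,  6.99697763e+00,
        6.84289495e-03, -1.66046525e-04]), 'tool_pos': array([0.2419952 , 0.62992129, 0.40370565]), 'orientation': array([ 1.79904228e+02, -7.48982585e-03, -2.10242601e+01]), 'force': array([ 0.69609976, -0.31359464, -0.22911746]), 'moment': array([0.0433143 , 0.01687398, 0.05032204]), 'gripper_force': 0.0, 'opening': 0.08779376089570888}
top 529.5097519158597 529.5097519158597 274.76243267329085 216.89536651859228 [[-0.01690767 -0.99980139  0.01055089]
 [-0.98840527  0.01512056 -0.15108405]
 [ 0.15089451 -0.01298303 -0.98846461]] [0.01412724 0.50792427 1.17291326]
scene 396.2318018737771 396.2318018737771 286.13782929780064 208.28969484448191 [[-0.83159383  0.55511308  0.01735432]
 [ 0.40175903  0.62284677 -0.67130588]
 [-0.38345976 -0.55128157 -0.74097722]] [ 0.42506198 -0.15739138  1.20815798]
```

View pics/top0.png

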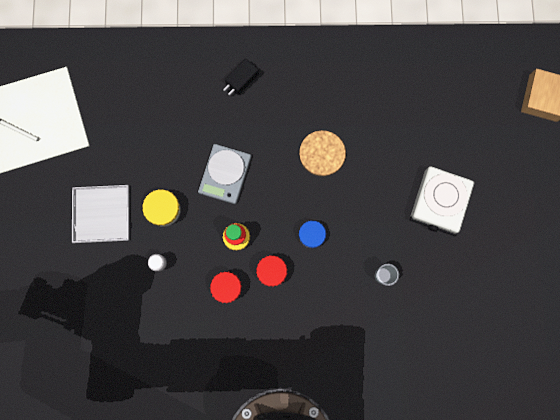

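View pics/scene0.png

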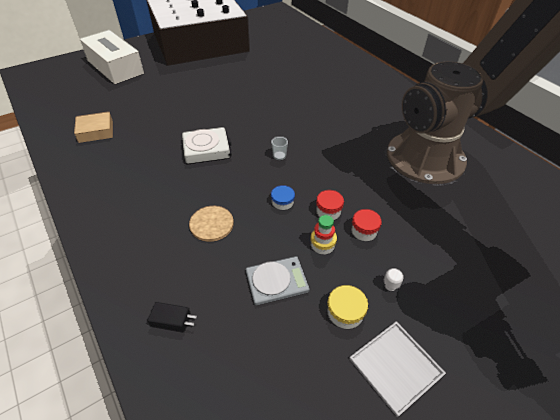

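The top view shows the pile (yellow, red, green) at (236,237), blue alone at (312,234), and decoys: a big yellow at (161,207) and big reds at (272,270) and (225,287). The places are the tray at (100,214), balance pan (226,167), cork (322,153) and stirrer plate (445,194). The scene view agrees.

```bash
cat > h.py <<'E'
import numpy as np, cv2
from plant import *
from scipy.spatial.transform import Rotation as Ro
def cam(s,o=None):
    if "R" in s: R=np.array(s["R"]);return R.T,-R.T@np.array(s["t"])
    T=np.array(s["tool_from_camera"]);Rt=Ro.from_euler("xyz",o["orientation"],degrees=True).as_matrix()
    return Rt@T[:3,:3],Rt@T[:3,3]+np.array(o["tool_pos"])
def cast(s,uv,z,o=None):
    A,c=cam(s,o);d=A@np.array([(uv[0]-s["cx"])/s["fx"],(uv[1]-s["cy"])/s["fy"],1]);return c+d*(z-c[2])/d[2]
def proj(s,X,o=None):
    A,c=cam(s,o);p=A.T@(np.array(X)-c);return np.array([s["fx"]*p[0]/p[2]+s["cx"],s["fy"]*p[1]/p[2]+s["cy"]])
H={"red":[(0,6),(172,180)],"yellow":[(22,33)],"green":[(45,85)],"blue":[(100,125)],"cork":[(8,20)]}
def blobs(s,col,amin=40,smin=130):
    hsv=cv2.cvtColor(s["color"],cv2.COLOR_RGB2HSV);m=np.zeros(hsv.shape[:2],np.uint8)
    for a,b in H[col]: m|=cv2.inRange(hsv,(a,smin,60),(b,255,255))
    cs,_=cv2.findContours(m,cv2.RETR_EXTERNAL,cv2.CHAIN_APPROX_NONE)
    return [c for c in cs if cv2.contourArea(c)>amin]
def circ(s,c,z,o=None):
    "contour -> world points on plane z -> enclosing circle of contour (centre, radius) and least-squares circle"
    P=np.array([cast(s,p[0],z,o)[:2] for p in c]);M=np.c_[2*P,np.ones(len(P))]
    k=np.linalg.lstsq(M,(P**2).sum(1),rcond=None)[0]
    return k[:2].round(4),round(float(np.sqrt(k[2]+k[:2]@k[:2])),4)
def todo(o,xy):
    "shift in tool axes (m) and units to bring the tool axis over xy"
    Rt=Ro.from_euler("xyz",o["orientation"],degrees=True).as_matrix()
    d=Rt.T@np.array([xy[0]-o["tool_pos"][0],xy[1]-o["tool_pos"][1],0]);return (d/0.025).round(2)
E
python3 - <<'E'
from h import *
s=snapshot("top");print(cam(s)[1])
for c,z in(("green",.096),("red",.064),("blue",.032),("yellow",.032),("cork",.012)):
    for b in blobs(s,c,40,110): print(c,cv2.contourArea(b),cv2.minEnclosingCircle(b),circ(s,b,z))
print("pan",cast(s,(226,167),.024),"plate",cast(s,(445.5,194.5),.042),"tray",cast(s,(100.5,214),.003))
for n,uv in(("eye",(157,263)),("beak",(387,274))):print(n,cast(s,uv,.05))
g=cv2.resize(s["color"][130:310,60:240],None,fx=4,fy=4)[:600];w=cv2.resize(s["color"][150:250,180:260],None,fx=6,fy=6,interpolation=2)
w2=cv2.resize(s["color"][160:240,400:480],None,fx=4,fy=4,interpolation=2)
g=np.zeros((600,800,3),np.uint8);g[:600,:480]=w;g[:320,480:]=w2;g[320:600,480:]=cv2.resize(s["color"][180:250,60:140],(320,280))
cv2.imwrite("pics/crop.png",g[:,:,::-1])
E
```

```text
[0.32528771 0.02167231 1.23597345]
green 162.5 ((233.39999389648438, 231.60000610351562), 7.779560565948486) (array([0.4681, 0.0974]), 0.0157)
red 744.0 ((225.0, 287.0), 16.278919219970703) (array([0.3504, 0.1175]), 0.0336)
red 734.0 ((271.0958557128906, 270.6036376953125), 16.08570671081543) (array([0.3849, 0.016 ]), 0.0337)
red 96.5 ((235.19564819335938, 234.19564819335938), 10.35418701171875) (array([0.4672, 0.0958]), 0.0201)
blue 558.5 ((311.79193115234375, 233.52484130859375), 13.961735725402832) (array([ 0.4691, -0.0788]), 0.0307)
yellow 154.5 ((235.8076934814453, 236.38461303710938), 13.901962280273438) (array([0.4668, 0.0961]), 0.0285)
yellow 996.5 ((160.44444274902344, 207.0), 18.796607971191406) (array([0.5367, 0.269 ]), 0.0413)
cork 1591.0 ((322.1206970214844, 152.70689392089844), 23.278701782226562) (array([ 0.6656, -0.1101]), 0.0545)
cork 1496.0 ((544.3276977539062, 95.65275573730469), 27.92357063293457) (array([ 0.803 , -0.6529]), 0.0565)
pan [0.6305037  0.11819231 0.024     ] plate [ 0.55372754 -0.38824909  0.042     ] tray [0.52665102 0.41474955 0.003     ]
eye [0.40631689 0.27055599 0.05      ]
beak [ 0.37345523 -0.24246023  0.05      ]
```

View pics/crop.png

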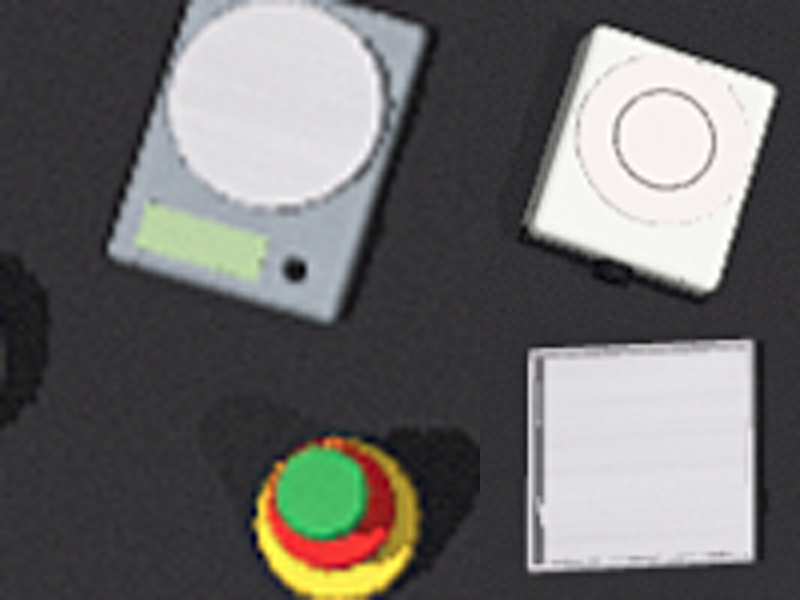

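```bash
python3 -m handwheel '[[1,0.9,0.9,0,0,0,0],[1,1,1,0,0,0,0],[1,1,1,0,0,0,0],[1,1,1,0,0,0,0],[1,1,1,0,0,0,0]]'
python3 -m handwheel '[[1,1,1,0,0,0,0],[1,1,1,0,0,0,0],[1,1,1,0,0,0,0],[1,1,1,0,0,0,0],[1,1,1,0,0,0,0]]'
python3 -m handwheel '[[1,1,1,0,0,0,0],[1,1,1,0.5,0,0,0],[1,1,1,0.5,0,0,0],[1,0.8,1,0.5,0,0,0],[1,0.4,0.7,0.5,0,0,0]]'
python3 -m handwheel '[[1,0,0,0,0,0,0],[1,0,0,0,0,0,0]]'
python3 - <<'E'
from h import *
o=get_obs();s=snapshot("wrist");print(o["tool_pos"],o["orientation"],todo(o,(.468,.097)),o["clock"])
print(s["tool_from_camera"],s["fx"])
cv2.imwrite("pics/w1.png",s["color"][:,:,::-1])
for c,z in(("green",.096),("red",.064),("blue",.032),("yellow",.032)):
    for b in blobs(s,c,300): print(c,cv2.minEnclosingCircle(b),circ(s,cv2.convexHull(b),z,o))
E
```

```text
clock: 0.78
tool_pos: [0.3128, 0.4706, 0.4045]
orientation: [180.0, 0.0, -21.0]
force: [-0.1, 0.3, -0.2]
opening: 0.0874
gripper_force: 0.0
clock: 1.4
tool_pos: [0.3846, 0.3091, 0.4046]
orientation: [180.0, 0.0, -21.0]
force: [0.3, 0.3, 0.5]
opening: 0.0878
gripper_force: 0.0
clock: 2.02
tool_pos: [0.4404, 0.1616, 0.3541]
orientation: [180.0, 0.0, -21.1]
force: [0.1, 0.3, -0.2]
opening: 0.0872
gripper_force: 0.0
clock: 2.28
tool_pos: [0.4404, 0.1634, 0.355]
orientation: [-180.0, -0.0, -21.0]
force: [-0.4, -0.7, -0.0]
opening: 0.0875
gripper_force: 0.0
[0.44036553 0.16339069 0.35495926] [-1.79973299e+02 -2.43117598e-02 -2.10093010e+01] [ 1.98  2.08 -0.  ] 2.275
[[ 7.38088881e-04 -9.67922442e-01 -2.51248089e-01  6.57266115e-02]
 [ 9.99999659e-01  6.21538948e-04  5.43236503e-04  6.49335765e-04]
 [-3.69650329e-04 -2.51248405e-01  9.67922570e-01  1.96929087e-02]
 [ 0.00000000e+00  0.00000000e+00  0.00000000e+00  1.00000000e+00]] 307.46966355232917
green ((347.0, 150.0), 22.47230339050293) (array([0.4666, 0.0963]), 0.0166)
red ((344.8333435058594, 246.05555725097656), 29.90787124633789) (array([0.3771, 0.1199]), 0.0235)
red ((440.0, 194.0), 39.5601806640625) (array([0.3937, 0.0243]), 0.0341)
red ((341.22149658203125, 146.58258056640625), 28.25714683532715) (array([0.4663, 0.0949]), 0.0232)
blue ((511.60345458984375, 74.39655303955078), 41.1646614074707) (array([ 0.4676, -0.0772]), 0.0326)
yellow ((335.8066101074219, 146.36172485351562), 33.20722961425781) (array([0.4644, 0.0943]), 0.0311)
yellow ((142.5, 143.0), 47.88798904418945) (array([0.5334, 0.2676]), 0.0436)
```

View pics/w1.png

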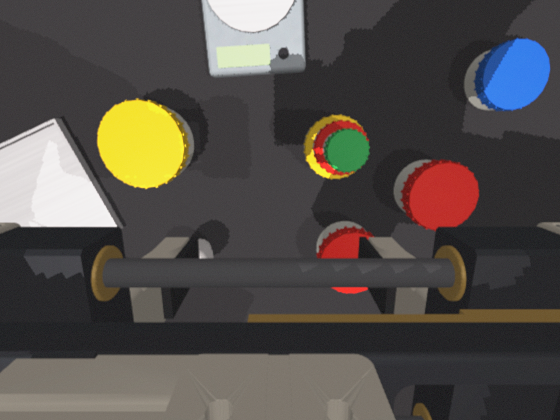

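The wrist view agrees: green (347,150), red and yellow beneath it, blue (511,74).

```bash
python3 -m handwheel '[[1,0.7,0.7,0,0,0,0],[1,0.7,0.7,0.4,0,0,0],[1,0.56,0.66,1,0,0,0],[1,0,0,1,0,0,0],[1,0,0,1,0,0,0]]'
python3 -m handwheel '[[1,0,0,0.7,0,0,0],[1,0,0,0.25,0,0,0],[1,0,0,0,0,0,0],[1,0,0,0,0,0,0]]'
python3 - <<'E'
from h import *
o=get_obs();print(o["tool_pos"]);s=snapshot("wrist");cv2.imwrite("pics/w2.png",s["color"][:,:,::-1])
E
```

```text
clock: 2.95
tool_pos: [0.4678, 0.098, 0.2694]
orientation: [-179.9, -0.0, -21.0]
force: [0.2, 0.0, 0.2]
opening: 0.0873
gripper_force: 0.0
clock: 3.45
tool_pos: [0.4678, 0.0977, 0.2467]
orientation: [-179.9, -0.1, -21.0]
force: [0.0, 0.4, -0.4]
opening: 0.0877
gripper_force: 0.0
[0.46783611 0.09773086 0.24670915]
```

View pics/w2.png

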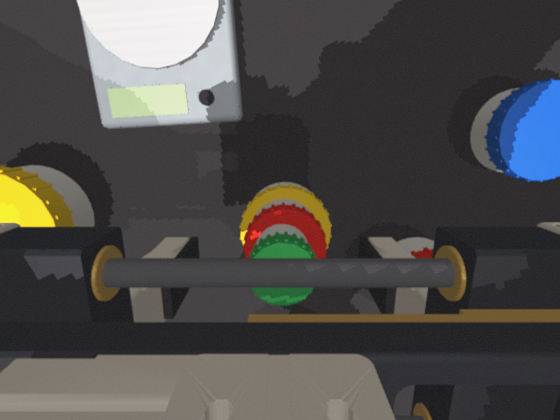

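Green sits centred between the fingers at column 283, so I close.

```bash
python3 -m handwheel '[[-1,0,0,0,0,0,0],[-1,0,0,0,0,0,0],[-1,0,0,0,0,0,0],[-1,0,0,0,0,0,0],[-1,0,0,0,0,0,0]]'
python3 -m handwheel '[[-1,0,0,-0.3,0,0,0],[-1,0,0,-1,0,0,0],[-1,0,0,-1,0,0,0],[-1,0,0,-0.7,0,0,0],[-1,0,0,0,0,0,0]]'
python3 - <<'E'
from h import *
o=get_obs();print(o["tool_pos"],todo(o,(.6305,.118)))
E
```

```text
clock: 4.12
tool_pos: [0.4675, 0.0973, 0.2459]
orientation: [180.0, 0.0, -21.0]
force: [-0.6, -0.4, 0.1]
opening: 0.0432
gripper_force: 0.0
clock: 4.75
tool_pos: [0.4678, 0.0975, 0.3225]
orientation: [-179.9, -0.1, -21.0]
force: [0.0, 1.0, -2.4]
opening: 0.0331
gripper_force: 30.0
[0.46784171 0.09747928 0.32247656] [ 5.78 -3.1   0.02]
```

```bash
python3 - <<'E'
from h import *
o=get_obs();s=snapshot("wrist");cv2.imwrite("pics/w3.png",s["color"][:,:,::-1])
for zz in (.10,.09,.08,.07,.06,.05):
    R=todo(o,(0,0));p=o["tool_pos"];print(zz,proj(s,[p[0],p[1],p[2]-.159-.08+zz],o))
E
```

```text
0.1 [277.3360539 285.9053194]
0.09 [277.44485411 275.10372898]
0.08 [277.53973885 265.68365497]
0.07 [277.62321732 257.39598543]
0.06 [277.69722966 250.04810502]
0.05 [277.7632996  243.48873819]
```

View pics/w3.png

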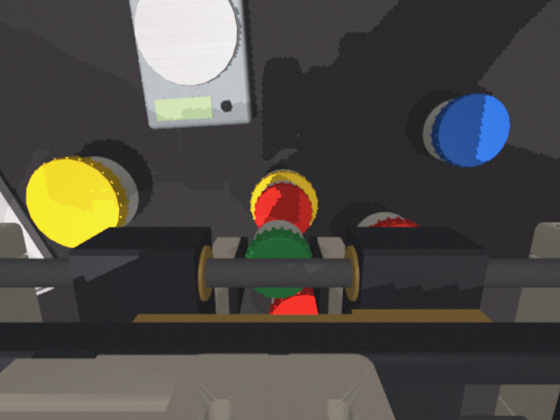

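```bash
python3 - <<'E'
from h import *
for n in "23":
    im=cv2.imread(f"pics/w{n}.png")[:,:,::-1].copy();b=max(blobs({"color":im},"green",100,100),key=cv2.contourArea);print(cv2.boundingRect(b))
    hsv=cv2.cvtColor(im,cv2.COLOR_RGB2HSV);m=cv2.inRange(hsv,(45,100,40),(85,255,255))
    print([(r,*np.where(m[r,200:350])[0][[0,-1]]+200) for r in range(222,306,6) if m[r,200:350].any()])
o=get_obs();p=o["tool_pos"];s=snapshot("wrist")
Rt=Ro.from_euler("xyz",o["orientation"],degrees=True).as_matrix()
for h in (.150,.155,.160,.165): 
    q=[proj(s,p+Rt@np.array([.017*np.cos(a),.017*np.sin(a),h]),o) for a in np.linspace(0,6.28,60)];q=np.array(q);print(h,q.min(0),q.max(0))
E
```

```text
(250, 232, 65, 27)
[(234, np.int64(276), np.int64(294)), (240, np.int64(260), np.int64(303)), (246, np.int64(254), np.int64(309)), (252, np.int64(251), np.int64(313)), (258, np.int64(254), np.int64(310)), (288, np.int64(252), np.int64(312)), (294, np.int64(255), np.int64(308)), (300, np.int64(264), np.int64(301))]
(245, 228, 67, 31)
[(228, np.int64(272), np.int64(282)), (234, np.int64(258), np.int64(298)), (240, np.int64(252), np.int64(305)), (246, np.int64(248), np.int64(309)), (252, np.int64(246), np.int64(311)), (258, np.int64(248), np.int64(250)), (288, np.int64(255), np.int64(301)), (294, np.int64(264), np.int64(293))]
0.15 [239.99084866 239.01832494] [313.22360061 305.98691261]
0.155 [241.2444515 235.2380815] [312.06855308 300.28350623]
0.16 [242.41821612 231.70498382] [310.98706473 294.93265117]
0.165 [243.51953415 228.39556217] [309.97490395 289.90263847]
```

```bash
python3 -m handwheel '[[-1,0.6,-0.4,0,0,0,0],[-1,0.9,-0.5,0,0,0,0],[-1,0.9,-0.5,0,0,0,0],[-1,0.9,-0.5,0,0,0,0],[-1,0.9,-0.5,0,0,0,0]]'
python3 -m handwheel '[[-1,0.9,-0.5,0,0,0,0],[-1,0.68,-0.2,0,0,0,0],[-1,0,0,0.6,0,0,0],[-1,0,0,0,0,0,0],[-1,0,0,0,0,0,0]]'
python3 - <<'E'
from h import *
o=get_obs();print(o["tool_pos"],todo(o,(.6305,.118)))
s=snapshot("top");b=max(blobs(s,"green",30),key=cv2.contourArea);print(cv2.minEnclosingCircle(b),circ(s,b,o["tool_pos"][2]-.157))
s=snapshot("wrist");cv2.imwrite("pics/w4.png",s["color"][:,:,::-1])
E
```

```text
clock: 5.48
tool_pos: [0.5888, 0.1158, 0.3195]
orientation: [179.9, 0.1, -21.0]
force: [0.1, -1.4, 0.1]
opening: 0.0337
gripper_force: 30.0
clock: 6.1
tool_pos: [0.6298, 0.1178, 0.3054]
orientation: [179.9, 0.0, -21.0]
force: [0.5, 1.2, 0.4]
opening: 0.033
gripper_force: 30.0
[0.6298185  0.11779654 0.30542258] [ 0.02 -0.02 -0.  ]Traceback (most recent call last):
  File "<stdin>", line 3, in <module>
ValueError: max() iterable argument is empty
```

```bash
python3 -m handwheel '[[-1,0,0,0.6,0,0,0],[-1,0,0,1,0,0,0],[-1,0,0,1,0,0,0],[-1,0,0,0.7,0,0,0],[-1,0,0,0.16,0,0,0]]'
python3 -m handwheel '[[-1,0,0,0,0,0,0],[-1,0,0,0.06,0,0,0],[-1,0,0,0.04,0,0,0]]'
python3 - <<'E'
from h import *
s=snapshot("wrist");cv2.imwrite("pics/w4.png",s["color"][:,:,::-1])
E
```

```text
clock: 6.78
tool_pos: [0.6297, 0.1177, 0.2179]
orientation: [179.9, 0.1, -21.0]
force: [-0.3, 0.1, 0.3]
opening: 0.0334
gripper_force: 30.0
clock: 7.15
tool_pos: [0.6304, 0.1179, 0.2176]
orientation: [-179.9, -0.1, -21.0]
force: [-0.4, 0.2, -0.4]
opening: 0.033
gripper_force: 30.0
```

View pics/w4.png

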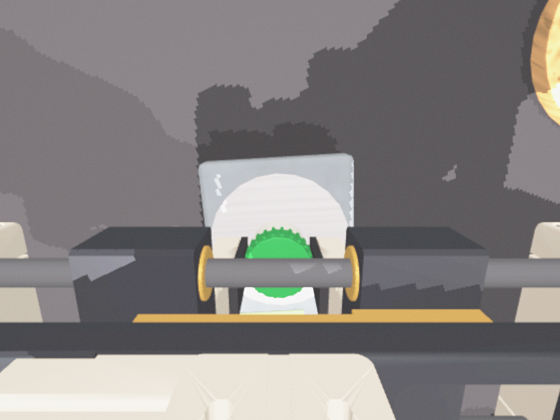

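Green (279,262) is centred over the pan and not yet touching it. I lower in small steps.

```bash
for i in 1; do python3 -m handwheel '[[-1,0,0,0.1,0,0,0],[-1,0,0,0,0,0,0]]'
python3 -m handwheel '[[-1,0,0,0.06,0,0,0],[-1,0,0,0,0,0,0]]'
python3 -m handwheel '[[-1,0,0,0.06,0,0,0],[-1,0,0,0,0,0,0]]'; done | grep -E "pos|^force|clock"
```

```text
clock: 7.45
tool_pos: [0.6301, 0.1178, 0.2142]
force: [0.0, -0.1, -0.6]
clock: 7.7
tool_pos: [0.6301, 0.1178, 0.2127]
force: [0.4, -0.1, -0.4]
clock: 7.95
tool_pos: [0.6302, 0.1178, 0.2122]
force: [-2.1, 0.3, 6.2]
```

```bash
python3 -m handwheel '[[-0.2,0,0,0,0,0,0],[0,0,0,0,0,0,0],[1,0,0,0,0,0,0],[1,0,0,0,0,0,0],[1,0,0,-0.4,0,0,0]]'
python3 -m handwheel '[[1,0,0,-0.8,0,0,0],[1,0,0,-1,0,0,0],[1,0,0,-1,0,0,0],[1,-0.4,0.2,-0.6,0,0,0],[1,-1,0.5,0,0,0,0]]' | grep -E "force|opening"
python3 -m handwheel '[[1,-1,0.5,0,0,0,0],[1,-1,0.5,0,0,0,0],[1,-1,0.5,0,0,0,0],[1,-1,0.5,0,0,0,0],[1,-1,0.5,0,0,0,0]]' | grep -E "force|opening"
python3 -m handwheel '[[1,-0.8,0,0,0,0,0],[1,0,0,0,0,0,0],[1,0,0,0,0,0,0]]' | grep -E "clock|pos"
python3 - <<'E'
from h import *
o=get_obs();s=snapshot("wrist")
cv2.imwrite("pics/w5.png",s["color"][:,:,::-1])
for c,z in(("red",.064),("yellow",.032)):
    for b in blobs(s,c,300): print(c,cv2.minEnclosingCircle(b),circ(s,cv2.convexHull(b),z,o))
print(todo(o,(.466,.0947)),o["tool_pos"])
s=snapshot("top")
for c,z in(("green",.056),("red",.064),("yellow",.032)):
    for b in blobs(s,c,30): print(c,cv2.minEnclosingCircle(b),circ(s,cv2.convexHull(b),z))
E
```

```text
clock: 8.57
tool_pos: [0.6299, 0.1176, 0.2209]
orientation: [179.9, 0.1, -21.0]
force: [-0.2, 0.7, -0.1]
opening: 0.0683
gripper_force: 0.0
force: [-0.3, 1.1, -0.2]
opening: 0.0877
gripper_force: 0.0
force: [-0.2, 0.1, 0.4]
opening: 0.0879
gripper_force: 0.0
clock: 10.2
tool_pos: [0.4336, 0.1077, 0.3067]
red ((301.77142333984375, 298.5142822265625), 39.48756408691406) (array([0.3615, 0.1142]), 0.0319)
red ((402.9459533691406, 222.06756591796875), 44.34465026855469) (array([0.395 , 0.0208]), 0.033)
red ((278.9364929199219, 170.61904907226562), 32.39851760864258) (array([0.4657, 0.0943]), 0.0232)
yellow ((280.6409606933594, 165.92730712890625), 37.51982116699219) (array([0.4642, 0.0932]), 0.0308)
yellow ((54.0, 159.5), 59.70981216430664) (array([0.5333, 0.2684]), 0.0449)
[1.4  0.02 0.  ] [0.43361096 0.10773065 0.30669958]
green ((224.77777099609375, 163.3333282470703), 7.222330570220947) (array([0.6308, 0.1186]), 0.0162)
red ((225.3030242919922, 286.8939514160156), 16.121246337890625) (array([0.3508, 0.1173]), 0.0345)
red ((271.3848876953125, 270.5496520996094), 15.633402824401855) (array([0.384 , 0.0151]), 0.0335)
yellow ((159.0, 206.0), 18.027854919433594) (array([0.5429, 0.277 ]), 0.0356)
```

View pics/w5.png

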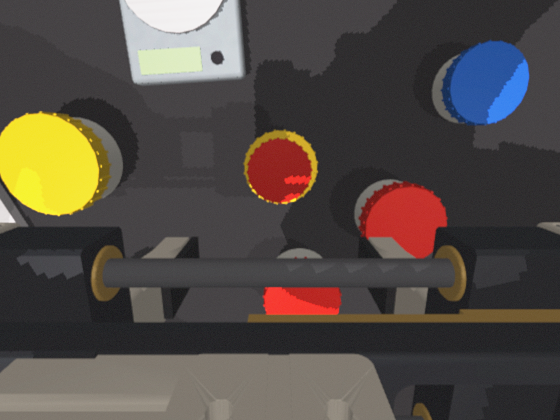

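Green now sits at (0.631, 0.119), on the pan centre. Red is at (279,170).

```bash
python3 -m handwheel '[[1,0.7,0.01,0,0,0,0],[1,0.7,0.01,0.5,0,0,0],[1,0,0,1,0,0,0],[1,0,0,1,0,0,0],[1,0,0,0.9,0,0,0]]' | grep -E "pos|force"
python3 -m handwheel '[[1,0,0,0.3,0,0,0],[1,0,0,0,0,0,0],[-1,0,0,0,0,0,0],[-1,0,0,0,0,0,0],[-1,0,0,0,0,0,0]]' | grep -E "pos|force"
python3 -m handwheel '[[-1,0,0,0,0,0,0],[-1,0,0,0,0,0,0],[-1,0,0,0,0,0,0],[-1,0,0,0,0,0,0]]' | grep -E "pos|force|open"
python3 -m handwheel '[[-1,0,0,-0.3,0,0,0],[-1,0,0,-1,0,0,0],[-1,0,0,-1,0,0,0],[-1,0,0,-1,0,0,0],[-1,0,0,-0.9,0,0,0]]' | grep -E "pos|force|open"
python3 - <<'E'
from h import *
o=get_obs();print(todo(o,(.5537,-.3882)),o["tool_pos"],o["joint_pos"])
E
```

```text
tool_pos: [0.4671, 0.0942, 0.2201]
force: [0.0, -0.6, 0.5]
gripper_force: 0.0
tool_pos: [0.4661, 0.0948, 0.2145]
force: [-0.1, -0.9, -0.0]
gripper_force: 0.0
tool_pos: [0.466, 0.0947, 0.2141]
force: [-1.3, 0.8, 4.8]
opening: 0.0469
gripper_force: 30.0
tool_pos: [0.4658, 0.0945, 0.3201]
force: [-1.0, 0.5, -0.5]
opening: 0.0474
gripper_force: 30.0
[10.21 16.76 -0.  ] [0.46581586 0.09453686 0.32010619] [ 3.52696749e+01  6.02129883e+00 -3.06733322e+01 -3.57449714e-03
 -5.32848741e+01  3.37099811e+01]
```

```bash
python3 -m handwheel '[[-1,0.3,0.6,0,0,0,0],[-1,0.5,1,0,0,0,0],[-1,0.5,1,0,0,0,0],[-1,0.5,1,0,0,0,0],[-1,0.5,1,0,0,0,0]]' | grep -E "pos|force"
python3 -m handwheel '[[-1,0.5,1,0,0,0,0],[-1,0.5,1,0,0,0,0],[-1,0.5,1,0,0,0,0],[-1,0.5,1,0,0,0,0],[-1,0.5,1,0,0,0,0]]' | grep -E "pos|force"
python3 -m handwheel '[[-1,0.5,1,0,0,0,0],[-1,0.5,1,0,0,0,0],[-1,0.5,1,0,0,0,0],[-1,0.5,1,0,0,0,0],[-1,0.5,1,0,0,0,0]]' | grep -E "pos|force"
python3 -m handwheel '[[-1,0.5,1,0,0,0,0],[-1,0.3,1,0,0,0,0],[-1,0,0.16,0,0,0,0],[-1,0,0,0,0,0,0]]' | grep -E "pos|force"
python3 - <<'E'
from h import *
o=get_obs();print(todo(o,(.5537,-.3882)),o["tool_pos"],o["joint_pos"])
s=snapshot("wrist");print(proj(s,(.5537,-.3882,.042),o))
cv2.imwrite("pics/w6.png",s["color"][:,:,::-1])
E
```

```text
tool_pos: [0.4778, -0.035, 0.318]
force: [0.1, 1.3, -0.6]
gripper_force: 30.0
tool_pos: [0.4912, -0.174, 0.3178]
force: [0.0, 0.8, -0.2]
gripper_force: 30.0
tool_pos: [0.5045, -0.313, 0.3176]
force: [-0.5, -0.2, -1.0]
gripper_force: 30.0
tool_pos: [0.5039, -0.3694, 0.3179]
force: [-0.1, 1.1, -0.5]
gripper_force: 30.0
[ 2.13 -0.01 -0.  ] [ 0.50392555 -0.36936073  0.31792003] [-1.83691689e+01  1.97063515e+01 -1.25229697e+01 -2.23515984e-02
 -5.78680924e+01  8.72997899e+01]
[276.98275088 142.39030088]
```

View pics/w6.png

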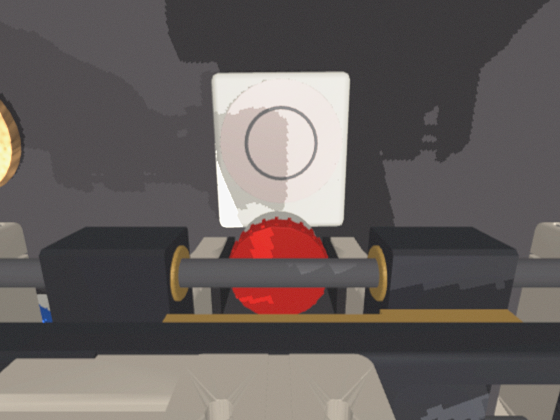

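The ring centre is at (281,142) and the held red pot at column 279, so alignment is good with a shift of about 1 mm.

```bash
python3 -m handwheel '[[-1,0.5,0.05,0,0,0,0],[-1,0.9,0,0,0,0,0],[-1,0.72,0,0.3,0,0,0],[-1,0,0,1,0,0,0],[-1,0,0,1,0,0,0]]' | grep -E "pos|force"
python3 -m handwheel '[[-1,0,0,0.9,0,0,0],[-1,0,0,0.4,0,0,0],[-1,0,0,0,0,0,0],[-1,0,0,0,0,0,0]]' | grep -E "pos|force"
python3 -m handwheel '[[-1,0,0,0.06,0,0,0],[-1,0,0,0,0,0,0]]' | grep -E "pos|^force"
```

```text
tool_pos: [0.5546, -0.3891, 0.26]
force: [-0.8, -0.2, -1.4]
gripper_force: 30.0
tool_pos: [0.5543, -0.3894, 0.2298]
force: [-0.0, -0.2, -1.1]
gripper_force: 30.0
tool_pos: [0.5538, -0.3893, 0.228]
force: [-0.2, 0.7, -1.2]
```

```bash
python3 -m handwheel '[[-1,0,0,0.1,0,0,0],[-1,0,0,0,0,0,0]]' | grep -E "pos|^force"
python3 -m handwheel '[[-1,0,0,0.05,0,0,0],[-1,0,0,0,0,0,0]]' | grep -E "pos|^force"
python3 -m handwheel '[[-1,0,0,0.05,0,0,0],[-1,0,0,0,0,0,0]]' | grep -E "pos|^force"
```

```text
tool_pos: [0.5536, -0.3892, 0.2247]
force: [0.1, -0.3, -1.3]
tool_pos: [0.5538, -0.3893, 0.2242]
force: [-1.8, 2.1, 4.8]
tool_pos: [0.5537, -0.3892, 0.2241]
force: [-3.9, 3.1, 12.8]
```

```bash
python3 -m handwheel '[[0.3,0,0,0,0,0,0],[0.6,0,0,0,0,0,0],[1,0,0,0,0,0,0],[1,0,0,0,0,0,0],[1,0,0,-0.4,0,0,0]]' | grep -E "pos|^force"
python3 -m handwheel '[[1,0,0,-1,0,0,0],[1,0,0,-1,0,0,0],[1,0,0,-0.8,0,0,0],[1,-0.5,-0.6,-0.2,0,0,0],[1,-0.8,-1,0,0,0,0]]' | grep -E "^force|opening"
python3 -m handwheel '[[1,-0.8,-1,0,0,0,0],[1,-0.9,-1,0,0,0,0],[1,-1,-1,0,0,0,0],[1,-0.9,-1,0,0,0,0],[1,-0.9,-1,0,0,0,0]]' | grep -E "^force|opening"
python3 -m handwheel '[[1,-1,-1,0,0,0,0],[1,-0.8,-1,0,0,0,0],[1,-0.9,-1,0,0,0,0],[1,-0.6,-0.75,0,0,0,0],[1,0,0,0,0,0,0]]' | grep -E "clock|pos"
python3 -m handwheel '[[1,0,0,0,0,0,0]]' | grep -E "clock"
python3 - <<'E'
from h import *
o=get_obs();s=snapshot("wrist")
cv2.imwrite("pics/w7.png",s["color"][:,:,::-1])
for b in blobs(s,"blue",300): print(cv2.boundingRect(b),cv2.minEnclosingCircle(b),circ(s,cv2.convexHull(b),.032,o),todo(o,circ(s,cv2.convexHull(b),.032,o)[0]))
print(todo(o,(.469,-.0785)),o["tool_pos"])
s=snapshot("top")
for c,z in(("red",.074),):
    for b in blobs(s,c,30): print(c,cv2.minEnclosingCircle(b),circ(s,cv2.convexHull(b),z))
E
```

```text
tool_pos: [0.5535, -0.3891, 0.2318]
force: [0.6, 0.7, -0.0]
force: [0.6, -0.1, 0.1]
opening: 0.0875
force: [-0.1, 0.3, -0.6]
opening: 0.0877
clock: 19.73
tool_pos: [0.433, -0.0649, 0.3075]
clock: 19.85
(243, 125, 75, 75) ((279.63385009765625, 162.25680541992188), 37.6413688659668) (array([ 0.4674, -0.081 ]), 0.0308) [1.47 0.08 0.  ]
[ 1.49 -0.04  0.  ] [ 0.4338318  -0.06603552  0.30742721]
red ((272.5, 273.5), 15.182326316833496) (array([0.3804, 0.0147]), 0.031)
red ((449.2558288574219, 191.43605041503906), 10.85750675201416) (array([ 0.5541, -0.3864]), 0.024)
```

```bash
python3 -m handwheel '[[1,0.7,0.02,0,0,0,0],[1,0.78,0,0.3,0,0,0],[1,0,0,1,0,0,0],[1,0,0,1,0,0,0],[1,0,0,1,0,0,0]]' | grep -E "pos|^force"
python3 -m handwheel '[[1,0,0,1,0,0,0],[1,0,0,0.4,0,0,0],[1,0,0,0.1,0,0,0],[-1,0,0,0,0,0,0],[-1,0,0,0,0,0,0]]' | grep -E "pos|^force"
python3 -m handwheel '[[-1,0,0,0,0,0,0],[-1,0,0,0,0,0,0],[-1,0,0,0,0,0,0],[-1,0,0,0,0,0,0]]' | grep -E "pos|force|open"
python3 -m handwheel '[[-1,0,0,-0.3,0,0,0],[-1,0,0,-1,0,0,0],[-1,0,0,-1,0,0,0],[-1,0,0,-1,0,0,0],[-1,0,0,-1,0,0,0]]' | grep -E "pos|force|open"
python3 - <<'E'
from h import *
o=get_obs();print(todo(o,(.5265,.4145)),o["tool_pos"])
E
```

```text
tool_pos: [0.4695, -0.0807, 0.2238]
force: [0.7, 0.0, -0.1]
tool_pos: [0.4689, -0.0799, 0.1882]
force: [-0.5, -0.0, 0.6]
tool_pos: [0.4687, -0.0798, 0.188]
force: [-2.1, -0.0, 6.2]
opening: 0.061
gripper_force: 30.0
tool_pos: [0.4682, -0.0799, 0.296]
force: [1.0, -0.3, -1.6]
opening: 0.0613
gripper_force: 30.0
[ -4.92 -19.3    0.  ] [ 0.46823163 -0.07987957  0.29603841]
```

```bash
python3 -m handwheel '[[-1,-0.2,-0.5,0,0,0,0],[-1,-0.35,-1,0,0,0,0],[-1,-0.35,-1,0,0,0,0],[-1,-0.35,-1,0,0,0,0],[-1,-0.35,-1,0,0,0,0]]' | grep -E "pos|^force"
python3 -m handwheel '[[-1,-0.35,-1,0,0,0,0],[-1,-0.35,-1,0,0,0,0],[-1,-0.35,-1,0,0,0,0],[-1,-0.35,-1,0,0,0,0],[-1,-0.35,-1,0,0,0,0]]' | grep -E "pos|^force"
python3 -m handwheel '[[-1,-0.35,-1,0,0,0,0],[-1,-0.35,-1,0,0,0,0],[-1,-0.35,-1,0,0,0,0],[-1,-0.35,-1,0,0,0,0],[-1,-0.35,-1,0,0,0,0]]' | grep -E "pos|^force"
python3 -m handwheel '[[-1,-0.35,-1,0,0,0,0],[-1,-0.35,-1,0,0,0,0],[-1,-0.35,-1,0,0,0,0],[-1,-0.35,-1,0,0,0,0],[-1,-0.2,-0.8,0,0,0,0]]' | grep -E "pos|^force"
python3 -m handwheel '[[-1,0,0,0,0,0,0],[-1,0,0,0,0,0,0]]' | grep -E "clock|^force"
python3 - <<'E'
from h import *
o=get_obs();print(todo(o,(.5265,.4145)),o["tool_pos"])
s=snapshot("wrist");print(proj(s,(.5265,.4145,.003),o))
cv2.imwrite("pics/w8.png",s["color"][:,:,::-1])
E
```

```text
tool_pos: [0.4709, 0.0407, 0.2941]
force: [0.1, -0.3, -1.7]
tool_pos: [0.4748, 0.173, 0.294]
force: [0.9, -0.4, -0.2]
tool_pos: [0.4795, 0.306, 0.2948]
force: [0.9, 0.2, -1.0]
tool_pos: [0.4852, 0.4324, 0.2947]
force: [-0.2, -0.8, -2.2]
clock: 25.08
force: [-0.2, -0.5, -0.7]
[ 1.77  0.   -0.  ] [0.48516268 0.43042538 0.29459466]
[277.10708337 152.41266201]
```

View pics/w8.png

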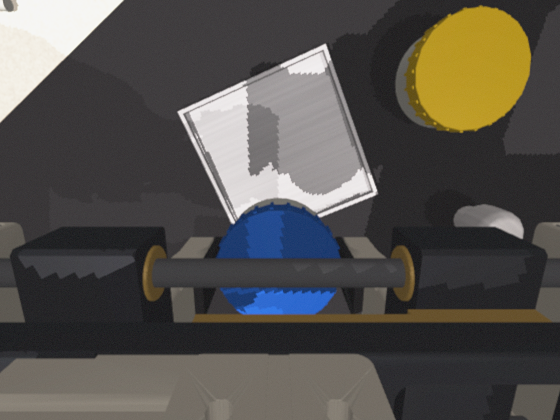

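The tray corners (179,112) and (376,193) give a centre near (277.5,152.5), as predicted.

```bash
python3 -m handwheel '[[-1,0.5,-0.04,0,0,0,0],[-1,0.8,0,0,0,0,0],[-1,0.47,0,0.3,0,0,0],[-1,0,0,1,0,0,0],[-1,0,0,1,0,0,0]]' | grep -E "pos|^force"
python3 -m handwheel '[[-1,0,0,1,0,0,0],[-1,0,0,0.66,0,0,0],[-1,0,0,0,0,0,0],[-1,0,0,0,0,0,0]]' | grep -E "pos|^force"
python3 -m handwheel '[[-1,0,0,0.07,0,0,0],[-1,0,0,0,0,0,0]]' | grep -E "pos|^force"
```

```text
tool_pos: [0.5279, 0.4147, 0.2362]
force: [0.1, -0.1, -1.0]
tool_pos: [0.5274, 0.4159, 0.1966]
force: [0.2, -0.9, -0.1]
tool_pos: [0.5269, 0.4158, 0.1948]
force: [-0.2, -0.2, -1.9]
```

```bash
python3 -m handwheel '[[-1,0,0,0.11,0,0,0],[-1,0,0,0,0,0,0]]' | grep -E "pos|^force"
python3 -m handwheel '[[-1,0,0,0.05,0,0,0],[-1,0,0,0,0,0,0]]' | grep -E "pos|^force"
```

```text
tool_pos: [0.5268, 0.4156, 0.1913]
force: [-0.1, -0.6, -0.9]
tool_pos: [0.5268, 0.4157, 0.1911]
force: [-3.4, -1.2, 6.2]
```

```bash
python3 -m handwheel '[[0.6,0,0,0,0,0,0],[0.7,0,0,0,0,0,0],[0.7,0,0,0,0,0,0],[0.7,0,0,0,0,0,0],[0.7,0,0,-0.4,0,0,0]]' | grep -E "pos|^force|open"
python3 -m handwheel '[[0.7,0,0,-1,0,0,0],[1,0,0,-1,0,0,0],[1,0,0,-1,0,0,0],[1,0,0.5,-1,0,0,0],[1,0,1,-0.2,0,0,0]]' | grep -E "^force|opening"
python3 -m handwheel '[[1,0,1,0,0,0,0],[1,0.1,1,0,0,0,0],[1,0.1,1,0,0,0,0],[1,0.1,1,0,0,0,0],[1,0.1,1,0,0,0,0]]' | grep -E "^force|opening"
python3 -m handwheel '[[1,0.1,1,0,0,0,0],[1,0.1,1,0,0,0,0],[1,0.1,1,0,0,0,0],[1,0.1,1,0,0,0,0],[1,0.1,1,0,0,0,0]]' | grep -E "^force|pos"
python3 -m handwheel '[[1,0,1,0,0,0,0],[1,0,0.4,0,0,0,0],[1,0,0,0,0,0,0],[1,0,0,0,0,0,0]]' | grep -E "clock|pos"
python3 - <<'E'
from h import *
o=get_obs();s=snapshot("wrist")
for b in blobs(s,"yellow",300): print(cv2.boundingRect(b),cv2.minEnclosingCircle(b),circ(s,cv2.convexHull(b),.032,o),todo(o,circ(s,cv2.convexHull(b),.032,o)[0]))
print(o["tool_pos"])
s=snapshot("top")
for b in blobs(s,"blue",30): print(cv2.minEnclosingCircle(b),circ(s,cv2.convexHull(b),.035))
E
```

```text
tool_pos: [0.5267, 0.4154, 0.1996]
force: [0.4, 0.5, -0.8]
opening: 0.0747
force: [-0.0, -0.3, -1.7]
opening: 0.0875
force: [0.4, -0.2, 0.3]
opening: 0.0874
tool_pos: [0.4443, 0.1376, 0.3052]
force: [1.2, -0.5, 0.5]
clock: 30.0
tool_pos: [0.4326, 0.107, 0.3053]
(242, 128, 75, 76) ((279.23858642578125, 165.72589111328125), 38.23832702636719) (array([0.4641, 0.0935]), 0.031) [1.37 0.05 0.  ]
(0, 110, 109, 106) ((51.45116424560547, 159.46743774414062), 59.79547882080078) (array([0.5331, 0.2683]), 0.045) [ 1.44 -7.47  0.  ]
[0.43261042 0.10696384 0.30531928]
((95.56462860107422, 211.75509643554688), 13.621725082397461) (array([0.5273, 0.416 ]), 0.0304)
```

```bash
python3 -m handwheel '[[1,0.7,0.01,0,0,0,0],[1,0.68,0,0.3,0,0,0],[1,0,0,1,0,0,0],[1,0,0,1,0,0,0],[1,0,0,1,0,0,0]]' | grep -E "pos|^force"
python3 -m handwheel '[[1,0,0,1,0,0,0],[1,0,0,0.4,0,0,0],[1,0,0,0,0,0,0],[-1,0,0,0,0,0,0],[-1,0,0,0,0,0,0]]' | grep -E "pos|^force"
python3 -m handwheel '[[-1,0,0,0,0,0,0],[-1,0,0,0,0,0,0],[-1,0,0,0,0,0,0],[-1,0,0,0,0,0,0]]' | grep -E "pos|force|open"
python3 -m handwheel '[[-1,0,0,-0.3,0,0,0],[-1,0,0,-1,0,0,0],[-1,0,0,-1,0,0,0],[-1,0,0,-1,0,0,0],[-1,0,0,-1,0,0,0]]' | grep -E "pos|force|open"
python3 - <<'E'
from h import *
o=get_obs();print(todo(o,(.6656,-.1101)),o["tool_pos"])
E
```

```text
tool_pos: [0.4653, 0.0935, 0.2211]
force: [-0.7, -0.2, -0.6]
tool_pos: [0.4647, 0.0941, 0.1885]
force: [0.5, -0.4, 0.1]
tool_pos: [0.4645, 0.0941, 0.1882]
force: [-2.0, -0.2, 6.6]
opening: 0.0616
gripper_force: 30.0
tool_pos: [0.4641, 0.0938, 0.2963]
force: [0.7, -0.3, -0.5]
opening: 0.0613
gripper_force: 30.0
[10.45  4.72 -0.  ] [0.46406131 0.09380291 0.2962802 ]
```

```bash
python3 -m handwheel '[[-1,0.5,0.3,0,0,0,0],[-1,0.9,0.5,0,0,0,0],[-1,0.9,0.5,0,0,0,0],[-1,0.9,0.5,0,0,0,0],[-1,0.9,0.5,0,0,0,0]]' | grep -E "pos|^force"
python3 -m handwheel '[[-1,0.9,0.5,0,0,0,0],[-1,0.9,0.5,0,0,0,0],[-1,0.9,0.5,0,0,0,0],[-1,0.9,0.5,0,0,0,0],[-1,0.7,0.42,0,0,0,0]]' | grep -E "pos|^force"
python3 -m handwheel '[[-1,0,0,0,0,0,0],[-1,0,0,0,0,0,0]]' | grep -E "clock|^force"
python3 - <<'E'
from h import *
o=get_obs();print(todo(o,(.6656,-.1101)),o["tool_pos"])
s=snapshot("wrist");print(proj(s,(.6656,-.1101,.012),o))
for b in blobs(s,"cork",1500,80): print(cv2.boundingRect(b),cv2.minEnclosingCircle(b),circ(s,cv2.convexHull(b),.012,o))
cv2.imwrite("pics/w9.png",s["color"][:,:,::-1])
E
```

```text
tool_pos: [0.5397, 0.0022, 0.2941]
force: [0.4, 0.2, -0.6]
tool_pos: [0.6184, -0.0929, 0.2939]
force: [1.0, 0.1, -1.9]
clock: 33.98
force: [-0.2, 0.7, -2.0]
[ 2.06  0.   -0.  ] [ 0.6176548  -0.09157649  0.29462707]
[277.30784862 144.44090174]
(192, 309, 360, 14) ((371.5, 321.5), 179.5008087158203) (array([-0.0023,  0.0461]), 0.5402)
(215, 75, 127, 128) ((279.24139404296875, 141.20689392089844), 66.61761474609375) (array([ 0.6669, -0.1115]), 0.0532)
```

View pics/w9.png

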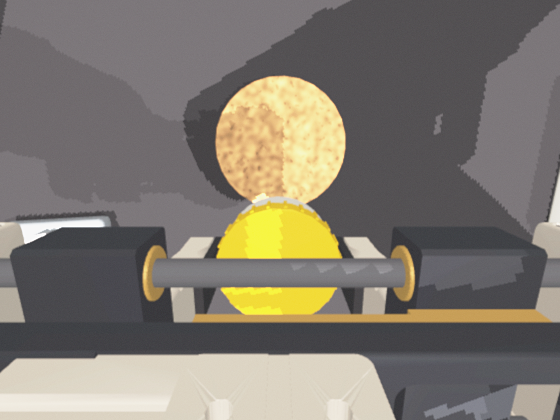

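The cork is centred at column about 280, in line with the held pot.

```bash
python3 -m handwheel '[[-1,0.6,0.02,0,0,0,0],[-1,0.9,0,0,0,0,0],[-1,0.58,0,0.3,0,0,0],[-1,0,0,1,0,0,0],[-1,0,0,1,0,0,0]]' | grep -E "pos|^force"
python3 -m handwheel '[[-1,0,0,0.9,0,0,0],[-1,0,0,0.44,0,0,0],[-1,0,0,0,0,0,0],[-1,0,0,0,0,0,0]]' | grep -E "pos|^force"
python3 -m handwheel '[[-1,0,0,0.12,0,0,0],[-1,0,0,0,0,0,0]]' | grep -E "pos|^force"
```

```text
tool_pos: [0.6667, -0.1106, 0.2364]
force: [0.1, 0.5, -2.3]
tool_pos: [0.6669, -0.1106, 0.205]
force: [0.6, -0.1, 0.2]
tool_pos: [0.6664, -0.1107, 0.2015]
force: [0.7, 0.5, -0.2]
```

```bash
python3 -m handwheel '[[-1,0,0,0.06,0,0,0],[-1,0,0,0,0,0,0]]' | grep -E "pos|^force"
python3 -m handwheel '[[-1,0,0,0.04,0,0,0],[-1,0,0,0,0,0,0]]' | grep -E "pos|^force"
```

```text
tool_pos: [0.6666, -0.1106, 0.2003]
force: [-1.5, 0.2, 4.5]
tool_pos: [0.6665, -0.1106, 0.2003]
force: [-3.3, 1.3, 11.3]
```

Now I release, rise, and back off so the top camera has a clear view.

```bash
python3 -m handwheel '[[0.6,0,0,0,0,0,0],[0.8,0,0,0,0,0,0],[1,0,0,0,0,0,0],[1,0,0,0,0,0,0],[1,0,0,-0.4,0,0,0]]' | grep -E "pos|^force|open"
python3 -m handwheel '[[1,0,0,-1,0,0,0],[1,0,0,-1,0,0,0],[1,0,0,-1,0,0,0],[1,0,0,-1,0,0,0],[1,-0.5,0,-1,0,0,0]]' | grep -E "^force|pos"
python3 -m handwheel '[[1,-1,0,-0.5,0,0,0],[1,-1,0,0,0,0,0],[1,-1,0,0,0,0,0],[1,-1,0,0,0,0,0],[1,-1,0,0,0,0,0]]' | grep -E "^force|pos"
python3 -m handwheel '[[1,-0.6,0,0,0,0,0],[1,0,0,0,0,0,0],[1,0,0,0,0,0,0]]' | grep -E "^force|pos"
python3 - <<'E'
from h import *
s=snapshot("top");cv2.imwrite("pics/top9.png",s["color"][:,:,::-1])
for c,z in(("green",.056),("red",.074),("blue",.035),("yellow",.044)):
    for b in blobs(s,c,30): print(c,circ(s,cv2.convexHull(b),z))
E
```

```text
tool_pos: [0.666, -0.1107, 0.208]
force: [0.2, -0.4, 0.1]
opening: 0.0873
tool_pos: [0.6549, -0.1063, 0.3351]
force: [0.4, -0.8, -0.1]
tool_pos: [0.5373, -0.0611, 0.347]
force: [0.2, 0.4, 0.7]
tool_pos: [0.5246, -0.0559, 0.3465]
force: [0.7, -0.4, -0.1]
red (array([0.3844, 0.016 ]), 0.0342)
red (array([ 0.5541, -0.3863]), 0.0239)
blue (array([0.5272, 0.4158]), 0.0306)
```

View pics/top9.png

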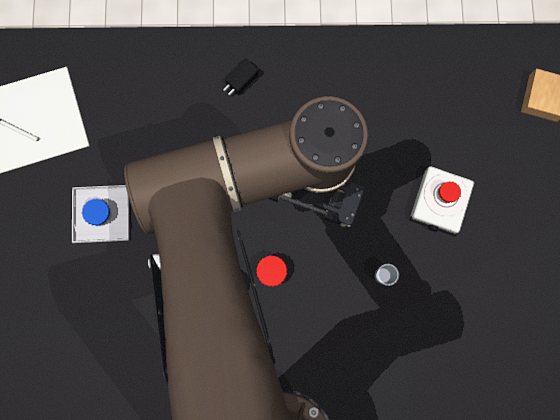

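The arm hides the left half of the top view. Blue (95,212) and red (450,192) look right. I check the rest from the scene camera.

```bash
python3 - <<'E'
from h import *
s=snapshot("scene");cv2.imwrite("pics/sc9.png",s["color"][:,:,::-1])
for c,z in(("green",.056),("red",.074),("blue",.035),("yellow",.044)):
    for b in blobs(s,c,30): print(c,cv2.minEnclosingCircle(b),circ(s,cv2.convexHull(b),z-.004))
E
```

```text
green ((270.28570556640625, 271.0), 7.354129791259766) (array([0.6328, 0.119 ]), 0.0172)
red ((366.5, 221.0), 14.8071928024292) (array([0.3741, 0.1352]), 0.0376)
red ((329.5526428222656, 201.23684692382812), 13.831535339355469) (array([0.4072, 0.0363]), 0.0374)
red ((199.73333740234375, 132.0), 8.294940948486328) (array([ 0.5552, -0.3879]), 0.0289)
blue ((400.0, 363.0), 17.80459213256836) (array([0.5284, 0.4156]), 0.0312)
blue ((133.0, 15.5), 25.303260803222656) (array([ 0.4837, -1.3818]), 0.1999)
yellow ((347.34783935546875, 304.1739196777344), 20.635087966918945) (array([0.5366, 0.2671]), 0.0432)
yellow ((209.0, 214.5), 12.500100135803223) (array([ 0.6681, -0.11  ]), 0.0337)
```

View pics/sc9.png

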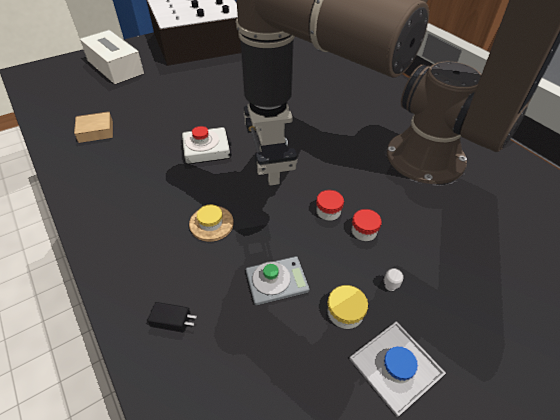

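All four pots stand upright and centred: green (270,271), red (200,132), blue (400,363), yellow (209,214). The eyepiece (394,279) has not moved, and the beaker's place in the top view (387,274) is unchanged too.

```bash
python3 -c "
from plant import *
print(close_job())"
```

```text
the job is handed in; nothing more can be done
None
```

The job is handed in: all four pots stand upright within about 3 mm of the centres of their places (green on the balance, red on the stirrer, blue in the tray, yellow on the cork mat), the bystanders have not moved, and the gripper is open and clear.

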